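Kick the stand down and hold the little bicycle upright

ROBOT

A 6-joint arm with a two-finger parallel gripper is mounted at the origin on the work surface. World frame = base frame: x ahead of the robot, y to its left, z up, the work surface at z = 0. Lengths are in mm, angles in rad, forces in N, time in s.
With the tool pointing down it reaches from about 375 to 925 mm from the base axis. Payload 5.7 kg.
Tool frame: the origin (TCP) lies at the very end of the fingers, on their centre line; the grasp point (between the pads) lies 19 mm behind it (r.grip_depth is the distance from the TCP to the grasp point, in mm); z points along the fingers, y is the line along which they close (so a half turn about z gives the same grasp; the last joint's range is limited). The gripper opens to 88 mm and grips with 3 to 60 N. Pads are 20 mm wide; open, the fingers measure 115 mm over their backs; the gripper's body (75 mm by 178 mm) begins 61 mm behind the grasp point.
Start: joints at [-1.463, 0.359, 1.51, -0, 1.272, -0.115], TCP at [132.564, -585.14, 222.623] pointing down, gripper open.
Joint ranges: [-2.97, 2.97], [-1.01, 2.36], [0.21, 2.38], [-0.96, 4.11], [0.2, 2.71], [-2.98, 2.98]. Speed limits (rad/s): [2.39, 2.39, 3.14, 3.14, 3.14, 3.14].

INTERFACE

Orientations are given as a 3x3 rotation matrix whose columns are the frame's x, y, z axes.
In Python, from rig import r gives the robot as it stands. Calls block until the motion is done:
- r.move_pose(position, orientation): joint-space move of the TCP to a pose.
- r.move_l(position, speed=150, rot=None, stop_force=None): straight line of the TCP; rot=None keeps the orientation; speed is the mean speed in mm/s. With stop_force (N) it stops when the force on the tool has changed by that much, and returns True; else False.
- r.move_joints(angles): joint-space move.
- r.gripper_to(opening, newtons=None): finger opening in mm; newtons is the grip in N (None keeps the last); returns when the fingers have stopped.
- r.dwell(seconds).
- r.solve_ik(position, orientation): joint angles nearest the present ones, or None.
- r.sense(): the state.
- r.snapshot(name): name is "side" or "top" or "wrist"; returns a dict with "frame" (480x640x3 uint8, red, green, blue), "z_map" (480x640 float32, mm along the optical axis (not along the pixel's ray), 0 where there is no reading), "fovy" (degrees; the focal length in pixels is half the picture's height over the tangent of half this angle, whatever the lens; pixels are square), "cx", "cy" (the principal point, pixels), "distortion" ([k1, k2, p1, p2, k3] as OpenCV has them; the pictures are not rectified), "R" (3x3) and "t" (3): a world point X has camera coordinates R X + t. Camera axes: x right, y down, z forward; pixel columns grow to the right and rows downward; lengths in mm; the calibration is good to about 2 mm. A picture is of the moment at which its call begins.
A pose or a line that the arm cannot do raises r.MotionError and nothing moves.
- r.finish_job(): hands the job in; it is judged then, once.
The state is a dict: "clock": time; "joint_pos": joint angles; "qd": joint speeds; "joint_torque": joint torques, N m; "tool_pos": TCP position; "tool_rot": TCP orientation; "force": force on the tool from outside, world axes, zero at the start; "moment": the same for the moment, N m; "width": finger opening in mm; "gripper_force": force on a finger pad.
Only numpy, scipy, OpenCV 4.12 (cv2) and the standard library are available. Lean on these libraries where they do the work, as an engineer would, in place of code of your own. Each camera call takes 0.05 s, during which the arm holds its last target. There are 200 camera calls.

TASK

The child's bicycle leans against the galvanised box with its kickstand folded up: flip the kickstand down, over centre, until it lies fully against its stop. Then take a firm hold of the frame with the gripper (the bare top of the seat tube is the handy place), bring it off the box and hold it upright, both wheels staying where they stand on the board, so that I can check the gap under the stand's foot. Finish while still holding it upright and still, and leave the things round about alone.

Things in the scene. Friction and masses are not known exactly. Their poses are not given: they have to be found in the camera images.
- bike: Child's 12-inch bicycle without saddle or handlebar, 2.6 kg, grey frame; 300 mm wheels with round 40 mm tyres, axles at y +270 and -270, z 150; fork and head tube reach z 405 near y +185. Origin: on the board between the wheels. Axes: y forward, z up the frame, -x its left, facing the robot. Leans 10 degrees to +x at first, fork on the box. Rear wheel chocked; wheels do not turn. Free to tip.
- kickstand (a joint): Kickstand angle, rad: 0 folded up (leg points back and 8 degrees up), 1.92 fully down at its stop (down and 12 degrees forward). Turns about the bicycle's +x axis. A spring holds it at either end (about 0.3 Nm to start it: 4 N down at 75 mm from the pivot); dead centre at 0.96, beyond it the leg snaps down by itself.
- kickstand_pivot (a point): Kickstand's axis, on the left rear dropout just ahead of and below the hub: x -66, y -235, z 135 mm in the bicycle's frame. Spring and pins lie within 30 mm of it and reach out to x -84.
- kickstand_foot (a point): Centre of the rubber foot (16 mm thick) at the leg's end: 116 mm from the pivot along the leg and 34 mm farther left. Steel leg, 11 mm thick, straight for 32 mm, then slanting outward. Folded up it lies beside the rear wheel and can be pressed down from above with closed fingertips. Stand down and bicycle upright, the foot hangs 13 mm clear of the board.
- seat_tube_top (a point): Centre of the open top end of the bare seat tube, 30 mm thick, at x 0, y -128, z 335 mm in the bicycle's frame; the tube leans 12 degrees back, its top 50 mm is free to be gripped across (along the bicycle's x).
- stock_box: Open galvanised sheet-metal box with rolled rim, heavy and fixed, 180 x 300 mm and 258 mm high to the middle of its 8 mm rim, standing on the table on the far side of the front half of the bicycle, its 300 mm side along it. Origin: on the table, at the foot of the face towards the bicycle, 40 mm from that face's rear corner; the box lies to its +x, y from -40 to +260 mm.
- board: Fixed low wooden board, 210 mm (x) by 920 mm (y) and 12 mm thick, under both wheels, with two wooden wedges chocking the rear wheel. Origin: underside, below the point midway between the wheels; y along the bicycle, z up.
- brush_can: Bystander: tin can 72 mm wide, 85 mm high, two brush handles to 150 mm. Origin at the centre of its underside.
- lantern_cowl: Bystander: small conical tin lantern cowl, 96 mm wide, 90 mm high with its ring. Origin at the centre of its underside.
- saddle: Bystander: the black saddle, upside down, its post pointing up to 165 mm. Saddle 190 x 55 mm. Origin at its underside.
- hammer: Bystander: hammer lying down, 260 mm long. Origin at its middle, underside.

How it is judged (in metres and radians):
On the way, in this order (a step that is already met when the one before it is completed fails the run):
1. the kickstand is flipped down over centre against its stop (value of joint kickstand above 1.8 rad), for 0.2 s.
2. with the stand down, the bicycle is held upright by the fingers, off the box, wheels on the board (value of joint kickstand above 1.8 rad and angle between bike's own z axis and vertical below 0.055 rad and contact force between the fingers and bike above 3 N and contact force between bike and board above 6 N and contact force between bike and stock_box below 0.3 N), for 0.5 s.
At the end, for the whole second after the job is handed in: Stand within 0.12 rad of its stop; bicycle upright to 0.055 rad (about 3 degrees) and still; fingers pressing it with more than 3 N; wheels within 30 mm of where they stood, carrying it on the board (over 6 N); nothing on the box; the stand's foot clear of the board (all of step 2 and z of kickstand_foot in the frame of board above 0.024 m and z of bike in the frame of board below 0.02 m and x of bike in the frame of board between -0.03 and 0.03 m and y of bike in the frame of board between -0.03 and 0.03 m and linear speed of bike below 0.03 m/s and angular speed of bike below 0.1 rad/s); the arm keeps its last pose, push and grip.
It fails at once if the bicycle falls over (angle between bike's own z axis and vertical above 0.4 rad).
It fails at once if the bicycle is lifted off the board (z of bike in the frame of board above 0.04 m).
It fails at once if one of the things round about (can, cowl, saddle, hammer) is knocked out of its place (distance of any of brush_can, lantern_cowl, saddle, hammer from where it was at the start of the episode above 0.03 m).
It also fails if it takes over 54 s, if anything falls off the work surface, if the arm or the gripper's body presses on something with over 40 N, if the wrist force passes 120 N, or if a joint passes its speed limit or range.

## Working session

There is one attempt and no reset: what is moved stays moved. The work goes in short steps, each a Python script; the robot and the scene stay as the last script left them, time stands still between calls to the robot, and variables do not carry over. Pictures are saved under pics/ and viewed, at most 10 in all, crops included, and the job is handed in when it is done.

```bash
mkdir -p pics; ls; python3 - <<'E'
from rig import r
import cv2,numpy as np,pickle
d={}
for n in("side","top"):
    s=r.snapshot(n);d[n]=s
    cv2.imwrite(f"pics/{n}0.png",s["frame"][:,:,::-1])
    C=-s["R"].T@s["t"];print(n,C,s["R"][2],s["fovy"],s["cx"],s["cy"],s["distortion"])
pickle.dump(d,open("d0.pkl","wb"));print(r.sense()["clock"])
E
```

```text
pics
side [ 369.25796251 1051.27973153 1008.01220519] [ 0.12172545 -0.76165552 -0.63644621] 45.34580150531753 312.05992270674807 233.99797471940522 [-0.11808429  0.          0.          0.          0.        ]
top [ 402.02837114   89.00759993 1326.62322332] [ 0.11089473 -0.0131918  -0.9937446 ] 57.37739098673216 321.2182156409776 244.00098379105327 [-0.01687105  0.          0.          0.          0.        ]
0.1
```

View pics/side0.png

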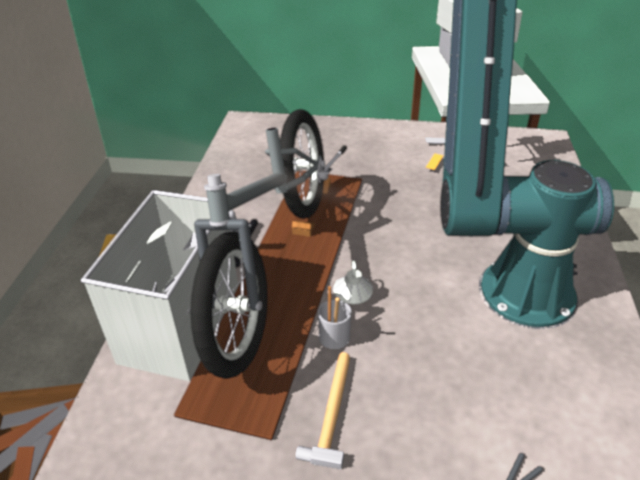

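View pics/top0.png

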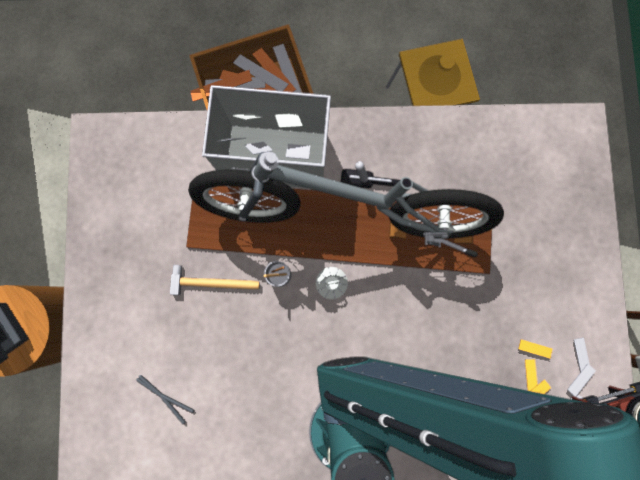

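Side view: the front wheel is near (230,300), the seat tube top at about (273,133), and the kickstand foot at about (343,150). The board's front corners are at (177,415) and (271,437). Top view: the seat tube top is at (402,185), the stand's foot at (474,252), and the board's near corners at (188,248) and (490,272). Next I'll enlarge crops around these.

```bash
cat > h.py <<'E'
import numpy as np,cv2
def cam(s):
    f=240/np.tan(np.radians(s["fovy"]/2))
    return np.array([[f,0,s["cx"]],[0,f,s["cy"]],[0,0,1]]),np.array(s["distortion"],float)
def ray(s,p):
    K,D=cam(s);u=cv2.undistortPoints(np.array([[p]],float),K,D).ravel()
    d=s["R"].T@np.array([u[0],u[1],1]);return -s["R"].T@s["t"],d
def onz(s,p,z):
    c,d=ray(s,p);return c+d*(z-c[2])/d[2]
def dep(s,p):
    c,d=ray(s,p);return c+d*s["z_map"][int(round(p[1])),int(round(p[0]))]
def tri(s1,p1,s2,p2):
    c1,d1=ray(s1,p1);c2,d2=ray(s2,p2)
    a=np.linalg.lstsq(np.c_[d1,-d2],c2-c1,rcond=None)[0]
    A,B=c1+a[0]*d1,c2+a[1]*d2;return (A+B)/2,np.linalg.norm(A-B)
def proj(s,X):
    K,D=cam(s);return cv2.projectPoints(np.atleast_2d(X).astype(float),cv2.Rodrigues(s["R"])[0],s["t"].reshape(3,1),K,D)[0].reshape(-1,2)
E
python3 - <<'E'
import pickle,cv2,numpy as np
from h import *
d=pickle.load(open("d0.pkl","rb"));S,T=d["side"],d["top"]
for p in[(188,248),(490,272)]:print("top board",onz(T,p,12).round())
for p in[(177,415),(271,437),(362,179)]:print("side board",onz(S,p,12).round())
for n,(x,y,w,h) in dict(side=(240,95,130,130),top=(370,150,150,130)).items():
    cv2.imwrite(f"pics/{n}c.png",cv2.resize(d[n]["frame"][y:y+h,x:x+w,::-1],None,fx=4.5,fy=4.5,interpolation=cv2.INTER_CUBIC))
a,b=[cv2.imread(f"pics/{n}c.png") for n in("side","top")]
cv2.imwrite("pics/side_c1.png",a);
E
```

```text
top board [547. 473.  12.]
top board [ 451. -435.   12.]
side board [748. 457.  12.]
side board [551. 479.  12.]
side board [ 445. -422.   12.]
```

View pics/sidec.png

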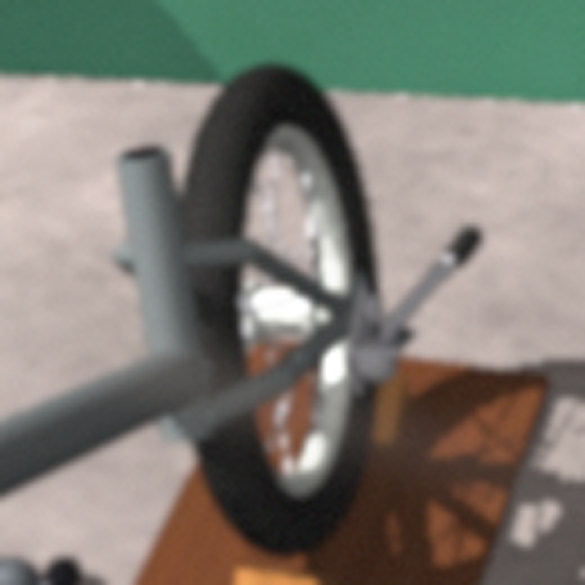

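View pics/topc.png

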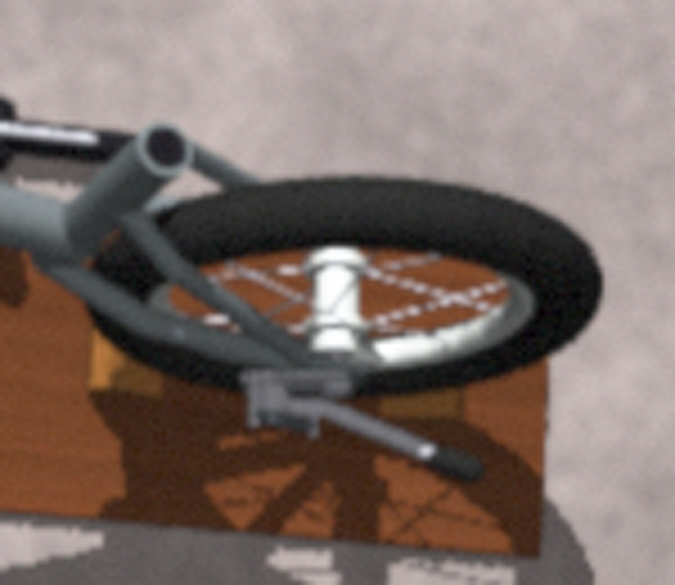

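Side crop: the seat tube top centre is at (271.8,129) in full pixels, and the foot centre at (342.7,149.7). Top crop: the seat tube top is at (406.7,183.1), the foot at (471.8,253.1), and the stand is folded back past the hub. I'll triangulate these points and check them against the model.

```bash
cat >> h.py <<'E'
def rz(a):c,s=np.cos(a),np.sin(a);return np.array([[c,-s,0],[s,c,0],[0,0,1.]])
def ry(a):c,s=np.cos(a),np.sin(a);return np.array([[c,0,s],[0,1,0],[-s,0,c]])
def rx(a):c,s=np.cos(a),np.sin(a);return np.array([[1,0,0],[0,c,-s],[0,s,c]])
PIV=np.array([-66,-235,135.]);SEAT=np.array([0,-128,335.])
def leg(th,l,out): # point l along leg (radial), out to the left; folded: back & 8deg up
    a=np.radians(8); v=np.array([0,-np.cos(a),np.sin(a)])
    return PIV+rx(th)@(v*l)+np.array([-out,0,0])
E
python3 - <<'E'
import pickle
from h import *
from scipy.optimize import least_squares
d=pickle.load(open("d0.pkl","rb"));S,T=d["side"],d["top"]
obs=[(T,(188,248),(-105,460)),(T,(490,273),(-105,-460)),(S,(177,415),(105,460)),(S,(271,437),(-105,460)),(S,(362,179),(-105,-460))]
st,e=tri(S,(271.8,129),T,(406.7,183.1));print("seat",st,e)
ft,e=tri(S,(342.7,149.7),T,(471.8,253.1));print("foot",ft,e)
pt,e=tri(S,(240+375/4.5,95+345/4.5),T,(370+290/4.5,150+395/4.5));print("pivot~",pt,e)
def f(q):
    R=rz(q[2]);return np.r_[[(onz(s,p,12)-np.r_[q[:2],12]-R@np.r_[b,0])[:2] for s,p,b in obs]].ravel()
q=least_squares(f,[600,20,-.1],loss="soft_l1",f_scale=4);print(q.x,q.fun.round(1))
# bike fit using seat, foot; free lean, x,y, yaw=board
def g(p):
    R=rz(p[3])@ry(p[2]);o=np.r_[p[:2],p[4]]
    return np.r_[o+R@SEAT-st,o+R@leg(0,116,34)-ft,(p[3]-q.x[2])*300,(p[4]-12)]
b=least_squares(g,[600,20,.17,-.1,12]);print("bike",b.x,b.fun.round(1))
R=rz(b.x[3])@ry(b.x[2]);o=np.r_[b.x[:2],b.x[4]]
print("piv",o+R@PIV, "head",o+R@[0,185,405]);print(proj(T,[o+R@PIV,o+R@[0,185,405]]),proj(S,[o+R@PIV,o+R@[0,185,405]]))
B=rz(q.x[2]).T@(o-np.r_[q.x[:2],0]);print("in board",B)
E
```

```text
seat [ 648.20726212 -125.17147553  338.95310852] 1.0378739460105524
foot [ 496.80837618 -326.17060917  170.96947097] 0.43882448211104474
pivot~ [ 540.77740623 -232.79241545  155.70830964] 2.288611094472395
[ 6.00740912e+02  1.09317109e+01 -1.09269122e-01] [ 0.2 -7.1  1.8  0.2 -7.3  0.5  4.3 -1.1 -1.3 12.5]
bike [ 6.13013510e+02  1.01837354e+01  1.49083940e-01 -1.14302158e-01
  8.77259842e+00] [-0.4  2.5  1.1  0.4 -2.5  2.1 -1.5 -3.2]
piv [ 541.28996741 -218.12575549  152.07825021] head [693.87643557 187.1155896  409.28015914]
[[428.73322907 238.31206081]
 [267.66321367 157.77894126]] [[322.02909068 175.75403732]
 [212.9863508  176.05778469]]
in board [12.28097302  0.59483443  8.77259842]
```

```bash
cat >> h.py <<'E'
YAW=-0.1120;LEAN=np.radians(10)
RB=rz(YAW)@ry(LEAN)
# origin from mean of the measured seat top and foot
O=((np.array([648.2,-125.2,339])-RB@SEAT)+(np.array([496.8,-326.2,171])-RB@leg(0,116,34)))/2
def tool(z,y):
    z=z/np.linalg.norm(z);y=y-z*(z@y);y/=np.linalg.norm(y);return np.c_[np.cross(y,z),y,z]
def push_tcp(th,off,l=88):
    n=RB@rx(th)@np.array([0,np.sin(np.radians(8)),np.cos(np.radians(8))])
    return O+RB@leg(th,l,34*(l-32)/84)+n*(5.5+off)
def tilt(a,b): return rz(YAW)@np.array([np.tan(a),np.tan(b),-1.])
E
python3 - <<'E'
from rig import r
from h import *
print(O,push_tcp(0,0),push_tcp(1.2,0))
for sg in(1,-1):
  for b in (25,10):
    Rt=tool(tilt(np.radians(20),np.radians(b)),sg*rz(YAW)[:,1])
    print(sg,b,[None if q is None else np.round(q,2) for q in (r.solve_ik(push_tcp(th,o),Rt) for th,o in((0,100),(0,0),(.6,0),(1.25,0)))])
E
```

```text
[606.19218479  10.95264197   6.93836173] [ 509.84936978 -301.61602797  172.70911356] [ 498.32278798 -261.48921257   82.31355475]
1 25 [array([-0.95,  0.34,  1.56,  0.54,  1.38, -2.62]), array([-0.99,  0.44,  1.67,  0.56,  1.21, -2.77]), array([-0.99,  0.49,  1.74,  0.59,  1.11, -2.84]), array([-0.96,  0.53,  1.83,  0.64,  0.99, -2.91])]
1 10 [array([-0.84,  0.22,  1.66,  0.39,  1.14, -2.47]), array([-0.88,  0.32,  1.79,  0.45,  0.94, -2.62]), array([-0.89,  0.38,  1.86,  0.5 ,  0.83, -2.71]), array([-0.84,  0.42,  1.95,  0.57,  0.7 , -2.76])]
-1 25 [array([-0.95,  0.34,  1.56,  0.54,  1.38,  0.52]), array([-0.99,  0.44,  1.67,  0.56,  1.21,  0.37]), array([-0.99,  0.49,  1.74,  0.59,  1.11,  0.3 ]), array([-0.96,  0.53,  1.83,  0.64,  0.99,  0.24])]
-1 10 [array([-0.84,  0.22,  1.66,  0.39,  1.14,  0.67]), array([-0.88,  0.32,  1.79,  0.45,  0.94,  0.52]), array([-0.89,  0.38,  1.86,  0.5 ,  0.83,  0.43]), array([-0.84,  0.42,  1.95,  0.57,  0.7 ,  0.38])]
```

```bash
python3 - <<'E'
from rig import r
from h import *
import cv2
Rt=tool(tilt(np.radians(20),np.radians(25)),-rz(YAW)[:,1])
r.move_l(r.sense()["tool_pos"]+np.array([0,0,110]),speed=250)
r.gripper_to(0)
r.move_pose(push_tcp(0,90),Rt)
r.move_l(push_tcp(0,25),speed=100)
print(r.sense()["clock"])
hit=r.move_l(push_tcp(0,-15),speed=30,stop_force=2)
s=r.sense();p=s["tool_pos"]
n=push_tcp(0,1)-push_tcp(0,0);off=(p-push_tcp(0,0))@n
print(hit,p,"off",off,s["force"],s["clock"])
if hit:
    for th in np.arange(.15,1.36,.15):
        r.move_l(push_tcp(th,off-3),speed=70)
        s=r.sense();print(round(th,2),s["force"].round(1))
    w=r.snapshot("side");cv2.imwrite("pics/side1.png",cv2.resize(w["frame"][80:260,220:400,::-1],None,fx=3.3,fy=3.3))
    print(s["clock"],s["tool_pos"])
E
```

```text
4.6
True [ 511.6981238  -299.23643228  183.96544765] off 11.605484252407544 [0.05227925 1.1060631  1.62471677] 5.2333
0.15 [-0.5  1.3  1.5]
0.3 [ 0.7 -1.2  1.8]
0.45 [ 0.1 -0.5  0.6]
0.6 [ 0.2 -0.5  0.4]
0.75 [ 0.1 -0.4 -0.1]
0.9 [0.3 0.6 0.2]
1.05 [ 0.3  0.1 -0.6]
1.2 [-0.4 -0.4 -0.1]
1.35 [-0.9 -0.4  0.9]
8.3583 [ 497.8946792  -257.04964765   78.81908028]
```

View pics/side1.png

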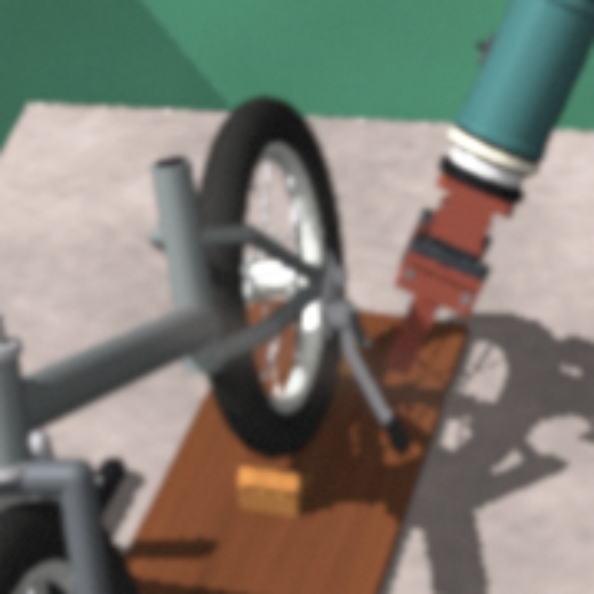

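The stand's leg now points down and forward, with the foot at crop (399,435), which is (340.9,211.8) in the full picture. The bike still leans on the box. I'll check the foot against the model, retreat, and go to the pre-grasp above the seat tube.

```bash
cat >> h.py <<'E'
ST=np.array([648.2,-125.2,339.0]);TUBE=np.array([0,-np.sin(np.radians(12)),np.cos(np.radians(12))])
def grasp(lean,depth,sg=1,dz=0,st=None):
    """TCP pose with the tip `depth` mm below the tube top, bike at given lean (rolled about the tyres)"""
    o=(ST if st is None else st)-RB@SEAT;R=rz(YAW)@ry(lean)
    return o+R@(SEAT-TUBE*depth)+[0,0,dz],tool(-R@TUBE,sg*R[:,0])
E
python3 - <<'E'
from rig import r
from h import *
import cv2,pickle
s=r.snapshot("side")
for th in(1.6,1.8,1.92):print(th,proj(s,O+RB@leg(th,116,34)))
z=r.sense()["tool_rot"][:,2]
r.move_l(r.sense()["tool_pos"]-z*130,speed=200)
p=r.sense()["tool_pos"].copy();p[2]=400;r.move_l(p,speed=250)
c=[]
for sg in(1,-1):
    q=[r.solve_ik(*grasp(l,d,sg)) for l,d in((LEAN,-90),(LEAN,44),(0,44))];print(sg,[None if x is None else np.round(x,2) for x in q])
    if all(x is not None for x in q):c.append((np.abs(q[0]-r.sense()["joint_pos"]).max(),sg))
sg=min(c)[1];print("sg",sg)
r.gripper_to(70,25)
r.move_pose(*grasp(LEAN,-90,sg))
d={n:r.snapshot(n) for n in("side","top","wrist")};pickle.dump(d,open("d1.pkl","wb"))
w=d["wrist"];print("wrist proj seat",proj(w,ST),r.sense()["clock"])
cv2.imwrite("pics/w1.png",w["frame"][:,:,::-1])
E
```

```text
1.6 [[343.03058388 208.23260168]]
1.8 [[341.26704965 213.22843939]]
1.92 [[340.07295801 215.59737695]]
1 [array([-0.4 ,  0.52,  0.81,  0.17,  2.04, -0.21]), array([-0.38,  0.51,  1.12,  0.16,  1.73, -0.24]), array([-0.43,  0.32,  1.39,  0.2 ,  1.5 , -0.33])]
-1 [array([-0.4 ,  0.52,  0.81,  0.17,  2.04,  2.93]), array([-0.38,  0.51,  1.12,  0.16,  1.73,  2.9 ]), array([-0.43,  0.32,  1.39,  0.2 ,  1.5 ,  2.81])]
sg 1
wrist proj seat [[320.1536619  243.50905773]] 12.6
```

View pics/w1.png

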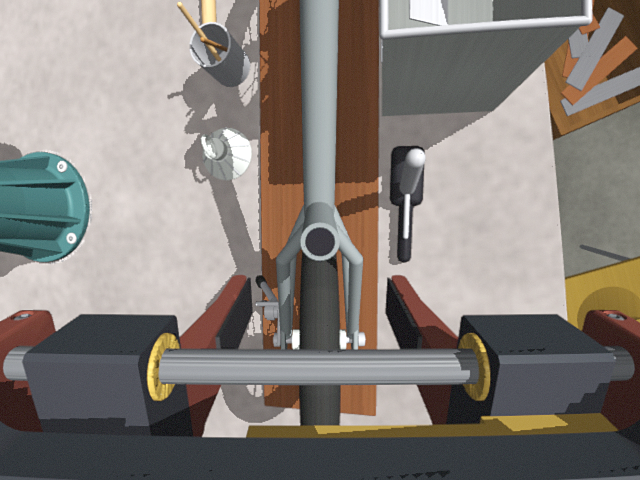

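The wrist view shows the tube's open end at (319.5,241), against a prediction of (320,243.5), so it sits centred between the open fingers. The saddle, on the far side at (408,170), is clear of the path. Now I'll descend, grip, and bring the bike upright in steps while watching the force.

```bash
python3 - <<'E'
from rig import r
from h import *
import cv2,pickle
f=lambda s:(s["force"].round(1),s["moment"].round(2))
P,R=grasp(LEAN,43)
print(r.move_l(P,speed=90,stop_force=10)); print(f(r.sense()))
r.gripper_to(20,25);r.dwell(.2)
s=r.sense();print("grip",s["width"],s["gripper_force"],f(s))
dz=0;fz0=s["force"][2]
for k in range(1,6):
    P,R=grasp(LEAN*(1-k/5),43,dz=dz)
    r.move_l(P,speed=25,rot=R);r.dwell(.15);s=r.sense()
    print(k,round(dz,1),f(s),round(s["width"],1))
    if s["force"][2]<-10: dz-=1
    if s["force"][2]>15: dz+=1
r.dwell(.4);s=r.sense();print(f(s),s["clock"],s["gripper_force"],s["tool_pos"]-P)
d={n:r.snapshot(n) for n in("side","top","wrist")};pickle.dump(d,open("d2.pkl","wb"))
cv2.imwrite("pics/side2.png",d["side"]["frame"][:,:,::-1])
cv2.imwrite("pics/top2.png",cv2.resize(d["top"]["frame"][130:290,170:510,::-1],None,fx=2.3,fy=2.3))
E
```

```text
False
(array([-0.3, -0.5,  0.4]), array([-0.23, -0.18, -0.03]))
grip 29.73055966350865 24.998400807380676 (array([-1.1, -0.7,  1.1]), array([-0.09,  0.31,  0.11]))
1 0 (array([-0.2, -0.3, -0.1]), array([-0.11,  0.26,  0.13])) 29.7
2 0 (array([ 0.7,  0.2, -1. ]), array([-0.13,  0.27,  0.08])) 29.8
3 0 (array([-0.6,  0.8, -2.4]), array([-0.22,  0.19,  0.04])) 29.9
4 0 (array([-0.1,  0.1, -3.6]), array([-0.1 ,  0.26,  0.08])) 29.6
5 0 (array([-1.5,  1. , -3.6]), array([-0.1 ,  0.26,  0.14])) 29.8
(array([-0.9,  1.4, -3.3]), array([-0.13,  0.31,  0.06])) 19.0667 24.990830719470978 [ 0.01654519  0.03727364 -0.04591551]
```

View pics/side2.png

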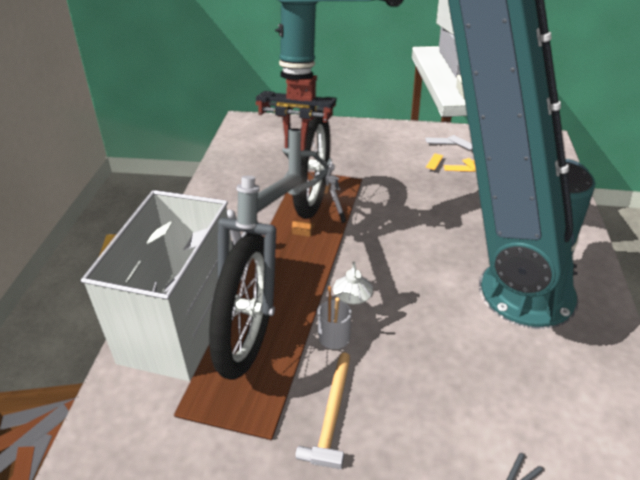

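View pics/top2.png

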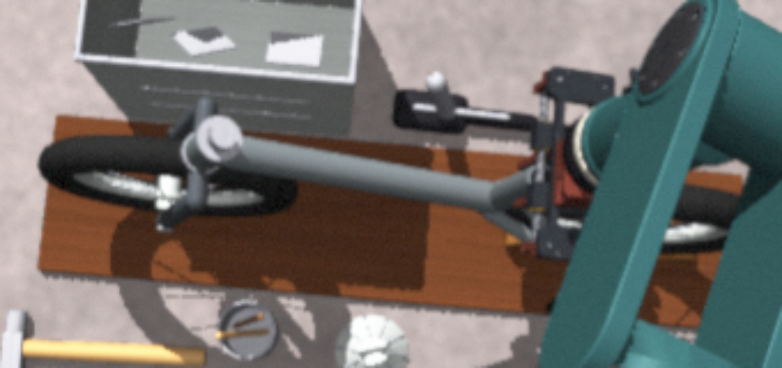

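The side view shows the bike upright, with the fork at (245,225) clear of the box rim, the stand hanging at about (340,205), and the bystanders undisturbed. In the top view the head tube is at full-picture (265,190), clear of the box. I'll measure the lean by fitting the tyre torus to the depth data, with the 10° start as a check.

```bash
cat > lean.py <<'E'
import pickle,sys
from h import *
from scipy.optimize import least_squares
def fit(d,lean0,n=("side","top")):
    pts=[]
    o0=ST-RB@SEAT
    for k in n:
        s=d[k];K,D=cam(s);v,u=np.nonzero((s["frame"].max(2)<75)&(s["z_map"]>0))
        m=cv2.undistortPoints(np.c_[u,v].astype(float)[:,None],K,D)[:,0]
        X=(np.c_[m,np.ones(len(m))]*s["z_map"][v,u][:,None]-s["t"])@s["R"];pts.append(X)
    X=np.vstack(pts)
    def res(p,X):
        B=(X-p[:3])@(rz(p[3])@ry(p[4]));out=[]
        for y in(270,-270):
            q=np.hypot(B[:,1]-y,B[:,2]-150);out.append(np.hypot(q-130,B[:,0])-20)
        return np.where(abs(out[0])<abs(out[1]),out[0],out[1])
    p=np.r_[o0,YAW,lean0]
    for g in(15,8,6):
        Y=X[abs(res(p,X))<g]
        p=least_squares(res,p,args=(Y,),loss="soft_l1",f_scale=2,x_scale=[1,1,1,.01,.01]).x
    b=np.array([600.7,10.9]);B=rz(-.1093)[:2,:2]@(p[:2]-b)
    print("lean deg",np.degrees(p[4]).round(2),"yaw",p[3].round(4),"o",p[:3].round(1),"in board",B.round(1),"N",len(Y),"rms",np.sqrt(np.mean(res(p,Y)**2)).round(2))
if __name__=="__main__":
    for f,l in(("d0.pkl",.17),("d2.pkl",0)):
        d=pickle.load(open(f,"rb"))
        fit(d,l);fit(d,l,("side",))
    S,T=d["side"],d["top"];h,e=tri(S,(248,180),T,(264.8,190));print("head in bike frame",rz(YAW).T@(h-(ST-RB@SEAT)),e)
E
python3 lean.py
```

```text
lean deg 10.36 yaw -0.1151 o [602.6  10.3  12.8] in board [ 1.8 -0.8] N 11146 rms 1.83
lean deg 10.35 yaw -0.1152 o [602.8  10.5  11.3] in board [ 2.  -0.6] N 6444 rms 1.72
lean deg 0.27 yaw -0.1151 o [602.6  10.6  12.2] in board [ 1.9 -0.5] N 7551 rms 1.72
lean deg 0.25 yaw -0.1153 o [602.9  10.7  11.2] in board [ 2.2 -0.4] N 5164 rms 1.6
head in bike frame [ -1.90873502 186.51570279 400.96943108] 1.1428132756591087
```

```bash
python3 - <<'E'
from rig import r
r.dwell(.5);s=r.sense();print(s["clock"],s["force"].round(1),s["gripper_force"],s["width"])
print(r.finish_job())
E
```

```text
19.7167 [-0.7  2.4 -3.9] 24.99019056558609 29.572794300585457
the job is handed in; nothing more can be done
None
```

The kickstand is down at its stop as far as the camera shows, and I handed the job in at 19.7 s with the gripper still holding the bicycle at the seat tube with 25 N; no verdict came back. It measured about 0.3° off vertical, with the wheels within about 2 mm of where they stood, clear of the box in the pictures, and nothing round about disturbed.

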